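Sort the woodturner's finished pieces into their trays

ROBOT

A 6-joint arm with a two-finger parallel gripper is mounted at the origin on the work surface. World frame = base frame: x ahead of the robot, y to its left, z up, the work surface at z = 0. Lengths are in mm, angles in rad, forces in N, time in s.
With the tool pointing down it reaches from about 350 to 975 mm from the base axis. Payload 7.1 kg.
Tool frame: the origin (TCP) lies at the very end of the fingers, on their centre line; the grasp point (between the pads) lies 19 mm behind it; z points along the fingers, y is the line along which they close (so a half turn about z gives the same grasp; the last joint's range is limited). The gripper opens to 88 mm and grips with 3 to 60 N. Pads are 20 mm wide; open, the fingers measure 115 mm over their backs; the gripper's body (75 mm by 178 mm) begins 61 mm behind the grasp point.
Start: joints at [1.207, 0.423, 1.63, -0, 1.089, -0.019], TCP at [211.223, 588.209, 222.675] pointing down, gripper open.
Joint ranges: [-3, 3], [-0.9, 2.11], [0.09, 2.58], [-1.31, 4.45], [0.11, 2.69], [-2.54, 2.54]. Speed limits (rad/s): [2.39, 2.39, 3.01, 3.14, 3.14, 3.14].

INTERFACE

Orientations are given as a rotation vector (axis times angle).
In Python, from workcell import sensors, imaging, close_job gives the robot as it stands. The module is installed in compiled form; this text tells all that it offers.
- The arm moves only by the tool servo_tool, never from a script. Its argument "steps" is a list of rows, each a list of 3 entries, a list of its own where there are three numbers: the shift along the world's x, y, z in m, then the turn, a rotation vector about the world's x, y, z in degrees, then the opening, from -1 (shut) to 1 (fully open). A call has exactly 8 rows; each row shifts and turns the commanded pose from where the row before left it; what a row does not reach is not made up. A row lasts 1/12 s, in which the tool goes at most 41.7 mm and 7.16 degrees, less where a joint would pass 70% of its speed; a pose out of reach is approached as far as the arm can. A call is refused whole if a number of a shift passes 0.0417 or a number of a turn 7.16, either way. A call with a gripper value outside its range is refused whole. The fingers move at their own pace and stop on an object; the grip force is fixed at half the most. Time passes only in rows, so rows that do not move let the fingers close, or fill a call up. It gives the time, the measured TCP pose, the force, the opening and the grip force at its end, in the units of the state.
- sensors.get_obs(): the state, without advancing time (a new reading comes with each control period).
- imaging.get_image(name): name is "scene" or "side" or "wrist"; returns a dict with "color" (384x512x3 uint8, blue, green, red), "range_z" (384x512 float32, mm along the optical axis (not along the pixel's ray), 0 where there is no reading), "vertical_fov" (degrees; the focal length in pixels is half the picture's height over the tangent of half this angle, whatever the lens; pixels are square), "cx", "cy" (the principal point, pixels), "rvec" (rotation vector, rad) and "tvec" (3), from world to camera coordinates, as OpenCV has them; the wrist camera has in their place "tool_from_camera" (4x4, takes a point from camera to tool coordinates, whose origin is the TCP and whose axes are the flange's). Camera axes: x right, y down, z forward; pixel columns grow to the right and rows downward; lengths in mm; the calibration is good to about 2 mm. A picture is of the moment at which its call begins: read the wrist's pose just before it.
- close_job(): hands the job in; it is judged then, once.
The state is a dict: "t": time; "qpos": joint angles; "qvel": joint speeds; "joint_torque": joint torques, N m; "ee_pos": TCP position; "orientation": TCP orientation; "ft_force": force on the tool from outside, world axes, zero at the start; "moment": the same for the moment, N m; "width": finger opening in mm; "grasp_force": force on a finger pad.
Only numpy, scipy, OpenCV 4.12 (cv2) and the standard library are available. Lean on these libraries where they do the work, as an engineer would, in place of code of your own. Each camera call takes 0.05 s, during which the arm holds its last target. There are 200 camera calls.

TASK

Clear the carving bench: stand the two pale lidded boxes upright in the blue tray and the two dark candle holders upright in the red tray, one to each bay, and lay the whittling knife flat and lengthwise in the long green tray. Leave the mug and the oil bottle standing where they are.

Things in the scene. Friction and masses are not known exactly. Their poses are not given: they have to be found in the camera images.
- box_a: closed round pale wooden box (solid, lid fixed on), 54 mm diameter, 58 mm high, straight-sided, thin dark line under the lid, upright on the table; plain lid. Origin: centre of its underside, z up.
- box_b: closed round pale wooden box (solid, lid fixed on), 54 mm diameter, 58 mm high, straight-sided, thin dark line under the lid, upright on the table; lid with a small dark dot (10 mm) in its middle. Origin: centre of its underside, z up.
- candle_a: dark wooden candle holder, 58 mm high, upright: round foot 60 mm diameter and 8 mm high, waist 42 mm diameter at 16 mm, straight barrel 50 mm diameter from 25 mm up to the top; brass band around the barrel and brass ring round the black socket in its dark top. Origin: centre of its underside, z up.
- candle_b: dark wooden candle holder, 58 mm high, upright: round foot 60 mm diameter and 8 mm high, waist 42 mm diameter at 16 mm, straight barrel 50 mm diameter from 25 mm up to the top; silvery band around the barrel and silvery ring round the black socket in its dark top. Origin: centre of its underside, z up.
- knife: whittling knife lying on the table, 150 mm long along its x axis, lying roughly along world y. Pale wooden handle 26 mm wide and 26 mm high from x = -75 to +20 mm (brass band at its front end), steel blade 4 mm thick from there to x = +75 mm. Balances near x = -15 mm. Origin: middle of the whole length, at the height of the underside; z up.
- blue_tray: fixed shallow blue tray, 90 (x) by 175 (y) by 18 mm high, walls and floor 5 mm thick; one divider, as high as the walls, splits it into two bays side by side along its y axis, each about 80 by 80 mm inside, centred at y = +42.5 and -42.5 mm, x = 0. Origin: centre of its underside on the table, z up; for the pale boxes. May stand at the left, the right or the far middle.
- red_tray: fixed shallow red tray, 90 (x) by 175 (y) by 18 mm high, walls and floor 5 mm thick; one divider, as high as the walls, splits it into two bays side by side along its y axis, each about 80 by 80 mm inside, centred at y = +42.5 and -42.5 mm, x = 0. Origin: centre of its underside on the table, z up; for the candle holders. May stand at the left, the right or the far middle.
- green_tray: fixed shallow long green tray without divider, 74 (x) by 190 (y) by 12 mm high, walls and floor 5 mm thick, inside 64 by 180 mm; for the knife, lying along the tray's y axis. Origin: centre of its underside on the table, z up. May stand at the left, the right or the far middle.
- oil_bottle: amber glass oil bottle, 56 mm diameter, 130 mm high, loose, standing beyond and beside the middle tray; to be left alone. Origin: centre of its underside, z up.
- mug: white mug, 76 mm diameter, 85 mm high, loose, handle pointing away from the robot, standing beyond and beside the middle tray; to be left alone. Origin: centre of its underside, z up.

How it is judged (in metres and radians):
At the end, for the whole second after the job is handed in: Pale boxes in the blue tray, candle holders in the red, one to a bay: on the floor (4 mm), upright (0.1 rad), centres within 18 mm across and 60 mm along of the tray's middle. Knife flat in the green tray, within 22 mm of its middle and 0.25 rad of its length. All at rest (angle between each of box_a, box_b, candle_a, candle_b, knife's own z axis and vertical below 0.1 rad and z of box_a in the frame of blue_tray between 0.002 and 0.009 m and linear speed of each of box_a, box_b, candle_a, candle_b, knife below 0.02 m/s and angular speed of each of box_a, box_b, candle_a, candle_b, knife below 0.2 rad/s and x of box_a in the frame of blue_tray between -0.018 and 0.018 m and y of box_a in the frame of blue_tray between -0.06 and 0.06 m and z of box_b in the frame of blue_tray between 0.002 and 0.009 m and x of box_b in the frame of blue_tray between -0.018 and 0.018 m and y of box_b in the frame of blue_tray between -0.06 and 0.06 m and z of candle_a in the frame of red_tray between 0.002 and 0.009 m and x of candle_a in the frame of red_tray between -0.018 and 0.018 m and y of candle_a in the frame of red_tray between -0.06 and 0.06 m and z of candle_b in the frame of red_tray between 0.002 and 0.009 m and x of candle_b in the frame of red_tray between -0.018 and 0.018 m and y of candle_b in the frame of red_tray between -0.06 and 0.06 m and z of knife in the frame of green_tray between 0.002 and 0.01 m and x of knife in the frame of green_tray between -0.022 and 0.022 m and y of knife in the frame of green_tray between -0.022 and 0.022 m and angle between the x axis of knife and the y axis of green_tray, either way round below 0.25 rad); the robot touches nothing.
It fails at once if the oil bottle is pushed more than 20 mm from its place or tipped (distance of oil_bottle from where it was at the start of the episode above 0.02 m or angle between oil_bottle's own z axis and vertical above 0.3 rad).
It fails at once if the mug is pushed more than 20 mm from its place or tipped (distance of mug from where it was at the start of the episode above 0.02 m or angle between mug's own z axis and vertical above 0.3 rad).
It also fails if it takes over 128 s, if anything falls off the work surface, if the arm or the gripper's body presses on something with over 40 N, if the wrist force passes 120 N, or if a joint passes its speed limit or range.

## Working session

There is one attempt and no reset: what is moved stays moved. The work goes in short steps, Python scripts to look and compute and a tool call to move; the robot and the scene stay as the last step left them, time stands still between calls to the robot, and variables do not carry over. Pictures are saved under pics/ and viewed, at most 14 in all, crops included, and the job is handed in when it is done.

Besides the shell and the picture viewer there is one more tool, called after "Request:" by a JSON object that holds its "method" and its "body", one argument or row to a line. servo_tool: Moves the arm, as the interface text tells. Its arguments: {"type":"object","properties":{"steps":{"type":"array"}},"required":["steps"]}

```bash
mkdir -p pics; cat > h.py <<'E'
import numpy as np, cv2, pickle
from workcell import sensors, imaging
def grab(n):
    o=sensors.get_obs(); im=imaging.get_image(n)
    im['obs']=o; return im
def K(im):
    h,w=im['color'].shape[:2]; f=h/2/np.tan(np.radians(im['vertical_fov'])/2)
    return f,im['cx'],im['cy']
def pose(im):
    # camera-to-world R,t
    if 'rvec' in im and im['rvec'] is not None:
        R=cv2.Rodrigues(np.array(im['rvec'],float))[0]; return R.T,-R.T@np.array(im['tvec'],float).ravel()
    o=im['obs']; R=cv2.Rodrigues(np.array(o['orientation'],float))[0]; T=np.array(im['tool_from_camera'])
    return R@T[:3,:3],R@T[:3,3]+np.array(o['ee_pos'])
def cloud(im):
    f,cx,cy=K(im); z=im['range_z'].astype(float); v,u=np.indices(z.shape)
    P=np.stack([(u-cx)/f*z,(v-cy)/f*z,z],-1); R,t=pose(im)
    P=P@R.T+t; P[z==0]=np.nan; return P
E
python3 - <<'E'
from h import *
for n in ('scene','side','wrist'):
    im=grab(n); pickle.dump(im,open(n+'.pkl','wb')); cv2.imwrite(f'pics/{n}0.png',im['color'])
    print(n,pose(im)[1].round(),im['vertical_fov'],im['cx'],im['cy'])
print(sensors.get_obs())
E
```

```text
scene [1019. -848.  696.] 44.96210754954126 262.73475142874827 191.0610812773021
side [ 355. -508.  634.] 53.97685471687223 258.83551335598884 188.47575662405964
wrist [135. 616. 385.] 58.71718890043486 259.9521865248515 194.251193118157
{'t': 0.15, 'qpos': array([ 1.20698769e+00,  4.23669907e-01,  1.63050026e+00, -3.53636465e-05,
        1.08859330e+00, -1.89990254e-02]), 'qvel': array([-0.00149796, -0.00072382, -0.00421472,  0.00151033,  0.00046847,
        0.0005748 ]), 'joint_torque': array([ 4.29116690e-04, -5.44982815e+01, -2.73920006e+01,  6.44317386e-02,
        2.04814738e-02, -6.54717837e-05]), 'ee_pos': array([211.09306282, 587.81819847, 222.08296868]), 'orientation': array([-5.38888070e-01, -3.09483352e+00,  1.81476096e-03]), 'ft_force': array([-0.5451473 , -0.19132524,  0.13844932]), 'moment': array([-0.00479156, -0.01883318,  0.01151933]), 'grasp_force': 0.0, 'width': 87.78788216530396}
```

View pics/scene0.png

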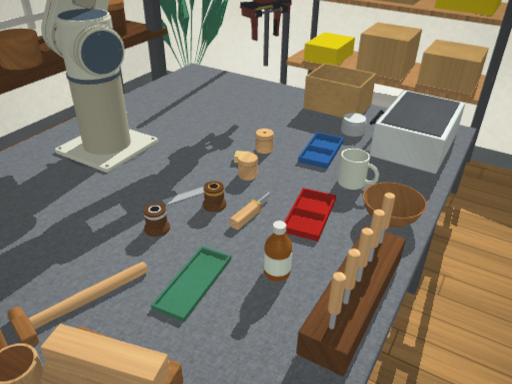

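View pics/side0.png

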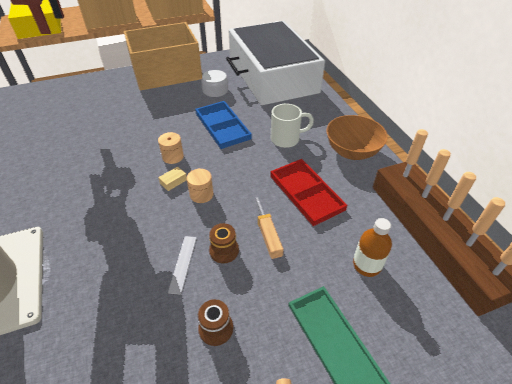

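The scene view shows the blue tray far (320,150), red tray middle (310,213) and green tray near (193,283). The boxes are at (264,140) and (247,166), the candles at (155,218) and (213,195), and the knife at (248,210). A ruler and a small block lie loose between them. In the side view the lid with the dot is at (171,140). Next I measure from depth.

```bash
cat > meas.py <<'E'
from h import *
def comps(m,P,amin=60):
    n,l,s,c=cv2.connectedComponentsWithStats(m.astype(np.uint8),connectivity=4)
    for i in range(1,n):
        if s[i,4]>=amin: yield l==i,c[i]
for n in ('side','scene'):
    im=pickle.load(open(n+'.pkl','rb')); P=cloud(im); C=im['color'].astype(int); B,G,R=C[...,0],C[...,1],C[...,2]
    X,Y,Z=P[...,0],P[...,1],P[...,2]; ws=(X>250)&(X<950)&(abs(Y)<620)
    tab=ws&(abs(Z)<15); print(n,'table z',np.nanmedian(Z[tab]).round(1))
    for nm,m in (('red',(R>90)&(G<50)&(B<50)),('blue',(B>80)&(R<60)&(B-G>30)),('green',(G>60)&(R<70)&(G-B>15))):
        for k,c in comps(m&ws&(Z<35)&(Z>-5),P,250):
            q=P[k]; q=q[(q[:,2]>1)&(q[:,2]<24)]
            r=cv2.minAreaRect(q[:,:2].astype(np.float32)); print(nm,np.round(r[0]),np.round(r[1]),round(r[2],1),c.round())
    # tops at 58
    for k,c in comps(ws&(Z>52)&(Z<63),P,60):
        q=P[k]; top=q[(abs(q[:,2]-np.percentile(q[:,2],85))<3)]
        (cc,r)=cv2.minEnclosingCircle(top[:,:2].astype(np.float32)); print('top58',np.round(cc,1),round(r,1),np.percentile(q[:,2],85).round(1),c.round(),np.median(C[k],0))
    for k,c in comps(ws&(Z>6)&(Z<40)&(R>G+25)&(R>120)&(G>70),P,40):
        q=P[k]; q=q[q[:,2]>14]
        if len(q)<30: continue
        r=cv2.minAreaRect(q[:,:2].astype(np.float32)); print('pale',np.round(r[0]),np.round(r[1]),round(r[2],1),c.round(),q[:,2].max().round())
    for k,c in comps(ws&(Z>64)&(Z<150),P,100):
        q=P[k]; (cc,r)=cv2.minEnclosingCircle(q[:,:2].astype(np.float32)); print('tall',np.round(cc),round(r),q[:,2].max().round(),c.round())
E
python3 meas.py
```

```text
side table z -1.1
red [672.   7.] [ 92. 177.] 9.2 [308. 192.]
blue [566. 315.] [ 91. 178.] 6.7 [223. 124.]
green [ 594. -309.] [ 62. 189.] 25.7 [334. 320.]
top58 [797.4 494.6] 157.9 61.6 [269.  76.] [152. 151. 150.]
top58 [477.1 583.4] 98.7 61.2 [167.  67.] [ 69. 107. 138.]
top58 [713.2 221.7] 28.5 61.4 [286. 113.] [147. 158. 155.]
top58 [847.2  99.2] 75.9 58.5 [357. 132.] [ 53.  89. 133.]
top58 [702.1 199.4] 36.9 61.4 [285. 127.] [147. 157. 155.]
top58 [410.4 237.4] 27.5 57.3 [168. 139.] [143. 206. 246.]
top58 [ 856.7 -201.4] 172.9 59.7 [451. 231.] [ 45.  74. 116.]
top58 [445.1  85.5] 27.2 57.4 [198. 177.] [141. 205. 245.]
top58 [447.4 -79.7] 25.3 57.9 [222. 234.] [ 51.  79. 123.]
top58 [ 695.1 -212.7] 27.9 60.9 [370. 256.] [159.5 172.  168. ]
top58 [ 387.2 -228. ] 25.0 58.0 [213. 314.] [ 50.  78. 121.]
pale [479. 579.] [196.  13.] 0.1 [169.  77.] 40.0
pale [893. 112.] [ 39. 110.] 13.7 [366. 136.] 40.0
pale [410. 220.] [23. 51.] 86.1 [172. 154.] 40.0
pale [442.  69.] [23. 52.] 79.8 [201. 193.] 40.0
pale [544. -88.] [95. 27.] 84.9 [270. 235.] 28.0
pale [ 459. -352.] [ 8. 22.] 74.6 [2
[... 1038 characters left out ...]
352. 303.] [ 44.  73. 110.]
top58 [ 701.5 -212.4] 27.6 61.3 [277. 260.] [153. 169. 158.]
top58 [ 830.7 -173.3] 28.1 61.1 [342. 267.] [ 49.   77.5 114.5]
top58 [ 580.8 -608. ] 51.6 61.6 [ 83. 375.] [ 79. 116. 146.]
pale [473. 579.] [12. 50.] 86.5 [327. 108.] 38.0
pale [423. 221.] [49. 23.] 33.4 [264. 146.] 40.0
pale [457.  70.] [47. 19.] 36.7 [248. 172.] 40.0
pale [546. -82.] [107.  28.] 85.6 [245. 214.] 30.0
pale [ 433. -477.] [256.  89.] 61.4 [ 72. 301.] 29.0
tall [479. 598.] 103 124.0 [334.  90.]
tall [799. 493.] 158 117.0 [417. 124.]
tall [721. 207.] 52 88.0 [356. 160.]
tall [ 871. -206.] 137 150.0 [357. 270.]
tall [ 701. -212.] 28 132.0 [278. 243.]
tall [ 600. -579.] 97 103.0 [105. 357.]
```

View pics/wrist0.png

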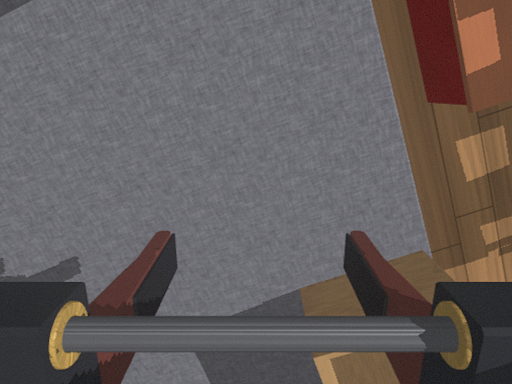

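The wrist view shows bare table and the bench edge, with nothing useful for grasping. The measured positions are good enough to start. I move above box_b and turn the closing line to about 8°.

Request:
{"method": "servo_tool", "body": {
  "steps": [
    [[0.0125, -0.022, -0.004], [0, 0, -3.9], 1],
    [[0.0125, -0.022, -0.004], [0, 0, -3.9], 1],
    [[0.0125, -0.022, -0.004], [0, 0, -3.9], 1],
    [[0.0125, -0.022, -0.004], [0, 0, -3.9], 1],
    [[0.0125, -0.022, -0.004], [0, 0, -3.9], 1],
    [[0.0125, -0.022, -0.004], [0, 0, -3.9], 1],
    [[0.0125, -0.022, -0.004], [0, 0, -3.9], 1],
    [[0.0125, -0.022, -0.004], [0, 0, -3.9], 1]
  ]
}}

```text
t: 0.82
ee_pos: [311.5, 411.0, 190.4]
orientation: [-1.356, -2.834, 0.0]
ft_force: [0.4, 0.2, 0.4]
width: 87.8
grasp_force: 0.0
```

Request:
{"method": "servo_tool", "body": {
  "steps": [
    [[0.0125, -0.022, -0.004], [0, 0, -3.9], 1],
    [[0.0125, -0.022, -0.004], [0, 0, -3.9], 1],
    [[0.0125, -0.022, -0.004], [0, 0, -3.9], 1],
    [[0.0125, -0.022, -0.004], [0, 0, -3.9], 1],
    [[0.0125, -0.022, -0.004], [0, 0, -3.9], 1],
    [[0.0125, -0.022, -0.004], [0, 0, -3.9], 1],
    [[0.0125, -0.022, -0.004], [0, 0, -3.9], 1],
    [[0.0125, -0.022, -0.004], [0, 0, -3.9], 1]
  ]
}}

```text
t: 1.48
ee_pos: [411.6, 235.0, 158.4]
orientation: [-2.068, -2.365, 0.0]
ft_force: [0.3, 0.3, -0.6]
width: 87.9
grasp_force: 0.0
```

```bash
cat > pos.py <<'E'
from h import *
o=sensors.get_obs(); R=cv2.Rodrigues(o['orientation'])[0]
print(round(o['t'],2),o['ee_pos'].round(1),'close dir',np.degrees(np.arctan2(R[1,1],R[0,1])).round(1),'tilt z',R[:,2].round(3),'w',round(o['width'],1),'g',round(o['grasp_force'],1),'q',o['qpos'].round(2))
E
python3 - <<'E'
from h import *
import pos
im=grab('side'); P=cloud(im); cv2.imwrite('pics/s1.png',im['color'])
im=pickle.load(open('side.pkl','rb')); P=cloud(im); Z=P[...,2]
X,Y=P[...,0],P[...,1]
for nm,sl in (('block',np.s_[165:192,155:188]),('ruler',np.s_[230:296,160:200])):
    m=Z[sl]>3; q=P[sl][m]; n,l,s,c=cv2.connectedComponentsWithStats(m.astype(np.uint8)); k=1+s[1:,4].argmax(); q=P[sl][l==k]
    print(nm,len(q),np.nanmin(q,0).round(),np.nanmax(q,0).round())
im=grab('wrist'); cv2.imwrite('pics/w1.png',im['color']); P=cloud(im); Z=P[...,2]
m=(Z>54)&(Z<63); n,l,s,c=cv2.connectedComponentsWithStats(m.astype(np.uint8))
for i in range(1,n):
    if s[i,4]>200: 
        q=P[l==i]; print(cv2.minEnclosingCircle(q[:,:2].astype(np.float32)),np.median(q[:,2]),c[i])
E
```

```text
1.48 [411.6 235.  158.4] close dir 7.7 tilt z [-0. -0. -1.] w 87.9 g 0.0 q [0.49 0.3  2.01 0.   0.84 0.36]
block 394 [362.  81.   3.] [424. 173.  57.]
ruler 3 [386. -52.   3.] [391. -50.   4.]
((410.5920715332031, 239.72572326660156), 26.90880012512207) 59.19248502693293 [259.98970588 185.00264706]
((445.8999938964844, 80.88102722167969), 24.745790481567383) 59.21052989001896 [275.22022161 359.94736842]
```

View pics/w1.png

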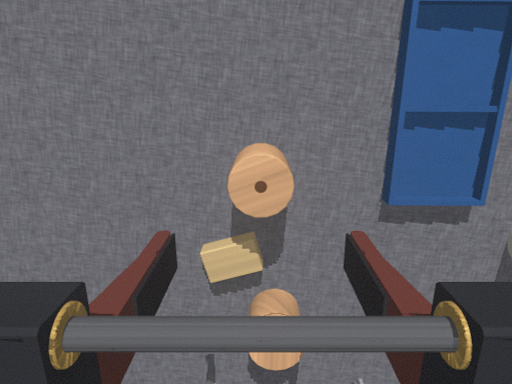

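The wrist view shows box_b with its dot at (260,186). The loose block at (232,258) is outside the finger lines. I descend and grip.

Request:
{"method": "servo_tool", "body": {
  "steps": [
    [[0, 0.0005, -0.025], [0, 0, 0], 1],
    [[0, 0.0005, -0.025], [0, 0, 0], 1],
    [[0, 0.0005, -0.025], [0, 0, 0], 1],
    [[0, 0.0005, -0.02], [0, 0, 0], 1],
    [[0, 0.0005, -0.015], [0, 0, 0], 1],
    [[0, 0.0005, -0.013], [0, 0, 0], 1],
    [[0, 0, -0.01], [0, 0, 0], 1],
    [[0, 0, -0.003], [0, 0, 0], 1]
  ]
}}

```text
t: 2.25
ee_pos: [410.3, 239.4, 21.4]
orientation: [-2.062, -2.369, 0.003]
ft_force: [-1.3, 0.6, -0.3]
width: 88.3
grasp_force: 0.0
```

Request:
{"method": "servo_tool", "body": {
  "steps": [
    [[0, 0, 0], [0, 0, 0], -1],
    [[0, 0, 0], [0, 0, 0], -1],
    [[0, 0, 0], [0, 0, 0], -1],
    [[0, 0, 0], [0, 0, 0], -1],
    [[0, 0, 0], [0, 0, 0], -1],
    [[0, 0, 0], [0, 0, 0], -1],
    [[0, 0, 0], [0, 0, 0], -1],
    [[0, 0, 0], [0, 0, 0], -1]
  ]
}}

```text
t: 2.92
ee_pos: [411.6, 239.4, 23.2]
orientation: [2.064, 2.368, 0.001]
ft_force: [-0.7, -0.1, 6.3]
width: 53.4
grasp_force: 30.0
```

Request:
{"method": "servo_tool", "body": {
  "steps": [
    [[0, 0, 0.02], [0, 0, 0], -1],
    [[0, 0, 0.03], [0, 0, 0], -1],
    [[0, 0, 0.03], [0, 0, 0], -1],
    [[0.03, 0.0235, 0], [0, 0, 0], -1],
    [[0.03, 0.0235, 0], [0, 0, 0], -1],
    [[0.03, 0.0235, 0], [0, 0, 0], -1],
    [[0.03, 0.0235, 0], [0, 0, 0], -1],
    [[0.03, 0.0235, 0], [0, 0, 0], -1]
  ]
}}

```text
t: 3.58
ee_pos: [562.3, 357.6, 102.8]
orientation: [-2.064, -2.368, 0.0]
ft_force: [-0.3, 0.6, -0.8]
width: 53.8
grasp_force: 30.0
```

```bash
python3 pos.py; python3 - <<'E'
from h import *
for n in ('side','scene'):
    im=grab(n);cv2.imwrite(f'pics/{n}2.png',im['color']);P=cloud(im);C=im['color'].astype(int);B,G,R=C[...,0],C[...,1],C[...,2]
    m=(B>80)&(R<60)&(B-G>30)&(P[...,2]<25)&(P[...,2]>14)&(P[...,0]>480)&(P[...,0]<650)
    k=max(cv2.connectedComponentsWithStats(m.astype(np.uint8))[2][1:,4]); q=P[m]
    print(n,cv2.minAreaRect(q[:,:2].astype(np.float32)),len(q))
E
```

```text
3.58 [562.3 357.6 102.8] close dir 7.8 tilt z [-0. -0. -1.] w 53.8 g 30.0 q [0.55 0.62 1.6  0.   0.92 0.41]
side ((565.4905395507812, 315.1713562011719), (90.0230712890625, 176.24037170410156), 7.1370415687561035) 260
scene ((567.2852783203125, 316.2771911621094), (90.12137603759766, 183.71090698242188), 7.112433910369873) 254
```

Request:
{"method": "servo_tool", "body": {
  "steps": [
    [[0, 0, -0.02], [0, 0, 0], -1],
    [[0, 0, -0.02], [0, 0, 0], -1],
    [[0, 0, -0.015], [0, 0, 0], -1],
    [[0, 0, -0.01], [0, 0, 0], -1],
    [[0, 0, -0.006], [0, 0, 0], -1],
    [[0, 0, -0.003], [0, 0, 0], -1],
    [[0, 0, -0.001], [0, 0, 0], -1],
    [[0, 0, 0], [0, 0, 0], -1]
  ]
}}

```text
t: 4.35
ee_pos: [561.4, 356.7, 28.5]
orientation: [2.064, 2.368, 0.001]
ft_force: [0.4, 0.5, -0.6]
width: 53.7
grasp_force: 30.0
```

Request:
{"method": "servo_tool", "body": {
  "steps": [
    [[0, 0, 0], [0, 0, 0], 1],
    [[0, 0, 0], [0, 0, 0], 1],
    [[0, 0, 0], [0, 0, 0], 1],
    [[0, 0, 0], [0, 0, 0], 1],
    [[0, 0, 0], [0, 0, 0], 1],
    [[0, 0, 0.02], [0, 0, 0], 1],
    [[0, 0, 0.04], [0, 0, 0], 1],
    [[0, 0, 0.04], [0, 0, 0], 1]
  ]
}}

```text
t: 5.02
ee_pos: [559.9, 355.9, 127.0]
orientation: [-2.063, -2.367, 0.006]
ft_force: [1.0, -0.4, 0.2]
width: 87.8
grasp_force: 0.0
```

Request:
{"method": "servo_tool", "body": {
  "steps": [
    [[-0.0145, -0.034, 0], [0, 0, 0], 1],
    [[-0.0145, -0.034, 0], [0, 0, 0], 1],
    [[-0.0145, -0.034, 0], [0, 0, 0], 1],
    [[-0.0145, -0.034, 0], [0, 0, 0], 1],
    [[-0.0145, -0.034, 0], [0, 0, 0], 1],
    [[-0.0145, -0.034, 0], [0, 0, 0], 1],
    [[-0.0145, -0.034, 0], [0, 0, 0], 1],
    [[-0.0145, -0.034, 0], [0, 0, 0], 1]
  ]
}}

```text
t: 5.68
ee_pos: [444.4, 83.4, 127.9]
orientation: [2.063, 2.368, 0.001]
ft_force: [-0.4, -0.3, 0.8]
width: 87.8
grasp_force: 0.0
```

```bash
python3 pos.py; cat > tops.py <<'E'
from h import *
im=grab('wrist'); cv2.imwrite('pics/w.png',im['color']); P=cloud(im); Z=P[...,2]
m=(Z>54)&(Z<70); n,l,s,c=cv2.connectedComponentsWithStats(m.astype(np.uint8))
for i in range(1,n):
    if s[i,4]>200:
        q=P[l==i]; print(cv2.minEnclosingCircle(q[:,:2].astype(np.float32)),np.median(q[:,2]).round(1),c[i].round())
E
python3 tops.py; cp pics/w.png pics/w2.png
```

```text
5.68 [444.4  83.4 127.9] close dir 7.9 tilt z [ 0.001  0.    -1.   ] w 87.8 g 0.0 q [ 0.16  0.32  2.07 -0.    0.75  0.02]
((445.26617431640625, 87.69117736816406), 27.043773651123047) 59.2 [263. 201.]
((447.71868896484375, -73.91459655761719), 24.58858871459961) 59.1 [239. 372.]
```

View pics/w2.png

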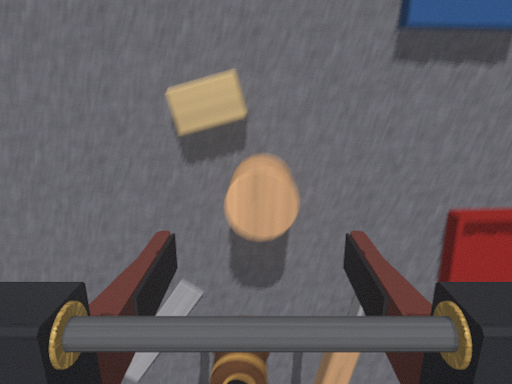

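The view shows plain-lidded box_a at (262,203), with the block at (205,102) clear of the fingers. I shift +3 mm in y, then descend and grip.

Request:
{"method": "servo_tool", "body": {
  "steps": [
    [[0.0, 0.0015, -0.02], [0, 0, 0], 1],
    [[0.0, 0.0015, -0.025], [0, 0, 0], 1],
    [[0, 0, -0.02], [0, 0, 0], 1],
    [[0, 0, -0.015], [0, 0, 0], 1],
    [[0, 0, -0.013], [0, 0, 0], 1],
    [[0, 0, -0.008], [0, 0, 0], 1],
    [[0, 0, -0.004], [0, 0, 0], 1],
    [[0, 0, 0], [0, 0, 0], 1]
  ]
}}

```text
t: 6.4
ee_pos: [445.0, 87.7, 22.2]
orientation: [-2.064, -2.368, 0.001]
ft_force: [0.5, -0.2, -0.3]
width: 88.0
grasp_force: 0.0
```

Request:
{"method": "servo_tool", "body": {
  "steps": [
    [[0, 0, 0], [0, 0, 0], -1],
    [[0, 0, 0], [0, 0, 0], -1],
    [[0, 0, 0], [0, 0, 0], -1],
    [[0, 0, 0], [0, 0, 0], -1],
    [[0, 0, 0], [0, 0, 0], -1],
    [[0, 0, 0], [0, 0, 0], -1],
    [[0, 0, 0], [0, 0, 0], -1],
    [[0, 0, 0], [0, 0, 0], -1]
  ]
}}

```text
t: 7.07
ee_pos: [445.5, 87.8, 23.0]
orientation: [2.064, 2.368, 0.001]
ft_force: [-0.5, 1.0, 6.0]
width: 53.9
grasp_force: 30.0
```

Request:
{"method": "servo_tool", "body": {
  "steps": [
    [[0, 0, 0.03], [0, 0, 0], -1],
    [[0, 0, 0.04], [0, 0, 0], -1],
    [[0.021, 0.031, 0.005], [0, 0, 0], -1],
    [[0.021, 0.031, 0.005], [0, 0, 0], -1],
    [[0.021, 0.031, 0], [0, 0, 0], -1],
    [[0.021, 0.031, 0], [0, 0, 0], -1],
    [[0.021, 0.031, 0], [0, 0, 0], -1],
    [[0.021, 0.03, 0], [0, 0, 0], -1]
  ]
}}

```text
t: 7.73
ee_pos: [571.6, 274.3, 102.5]
orientation: [-2.064, -2.368, 0.001]
ft_force: [1.1, 0.5, 0.7]
width: 53.6
grasp_force: 30.0
```

Request:
{"method": "servo_tool", "body": {
  "steps": [
    [[0, 0, -0.01], [0, 0, 0], -1],
    [[0, 0, -0.02], [0, 0, 0], -1],
    [[0, 0, -0.02], [0, 0, 0], -1],
    [[0, 0, -0.013], [0, 0, 0], -1],
    [[0, 0, -0.007], [0, 0, 0], -1],
    [[0, 0, -0.003], [0, 0, 0], -1],
    [[0, 0, -0.0005], [0, 0, 0], -1],
    [[0, 0, 0], [0, 0, 0], -1]
  ]
}}

```text
t: 8.4
ee_pos: [571.7, 272.7, 29.7]
orientation: [2.064, 2.368, 0.001]
ft_force: [0.8, -0.3, -1.0]
width: 53.7
grasp_force: 30.0
```

Request:
{"method": "servo_tool", "body": {
  "steps": [
    [[0, 0, -0.0015], [0, 0, 0], -1],
    [[0, 0, 0], [0, 0, 0], 1],
    [[0, 0, 0], [0, 0, 0], 1],
    [[0, 0, 0], [0, 0, 0], 1],
    [[0, 0, 0], [0, 0, 0], 1],
    [[0, 0, 0], [0, 0, 0], 1],
    [[0, 0, 0.03], [0, 0, 0], 1],
    [[0, 0, 0.04], [0, 0, 0], 1]
  ]
}}

```text
t: 9.07
ee_pos: [568.5, 271.5, 94.9]
orientation: [-2.062, -2.366, 0.011]
ft_force: [0.9, 0.6, 0.4]
width: 87.7
grasp_force: 0.0
```

Request:
{"method": "servo_tool", "body": {
  "steps": [
    [[0, 0, 0.03], [0, 0, 0], 1],
    [[0, 0, 0], [0, 0, 0], 1],
    [[-0.008, -0.035, 0], [0, 0, 0], 1],
    [[-0.008, -0.035, 0], [0, 0, 0], 1],
    [[-0.008, -0.035, 0], [0, 0, 0], 1],
    [[-0.008, -0.035, 0], [0, 0, 0], 1],
    [[-0.008, -0.035, 0], [0, 0, 0], 1],
    [[-0.008, -0.035, 0], [0, 0, 0], 1]
  ]
}}

```text
t: 9.73
ee_pos: [522.3, 61.3, 127.3]
orientation: [-2.064, -2.368, 0.0]
ft_force: [-0.4, -0.6, 0.1]
width: 87.8
grasp_force: 0.0
```

Request:
{"method": "servo_tool", "body": {
  "steps": [
    [[-0.01, -0.018, 0], [0, 0, 0], 1],
    [[-0.01, -0.018, 0], [0, 0, 0], 1],
    [[-0.01, -0.018, 0], [0, 0, 0], 1],
    [[-0.01, -0.018, 0], [0, 0, 0], 1],
    [[-0.01, -0.018, 0], [0, 0, 0], 1],
    [[-0.01, -0.018, 0], [0, 0, 0], 1],
    [[-0.01, -0.018, 0], [0, 0, 0], 1],
    [[-0.004, -0.016, 0], [0, 0, 0], 1]
  ]
}}

```text
t: 10.4
ee_pos: [447.5, -80.0, 127.2]
orientation: [-2.064, -2.367, 0.001]
ft_force: [-0.0, -0.5, -0.5]
width: 87.6
grasp_force: 0.0
```

```bash
python3 pos.py; python3 tops.py; cp pics/w.png pics/w3.png
```

```text
10.4 [447.5 -80.  127.2] close dir 7.8 tilt z [-0.001  0.    -1.   ] w 87.6 g 0.0 q [-0.2   0.33  2.06 -0.    0.75 -0.34]
((447.5527038574219, -77.72672271728516), 25.04128646850586) 59.4 [262. 204.]
((387.5919494628906, -226.2576446533203), 24.940088272094727) 59.3 [167. 367.]
```

View pics/w3.png

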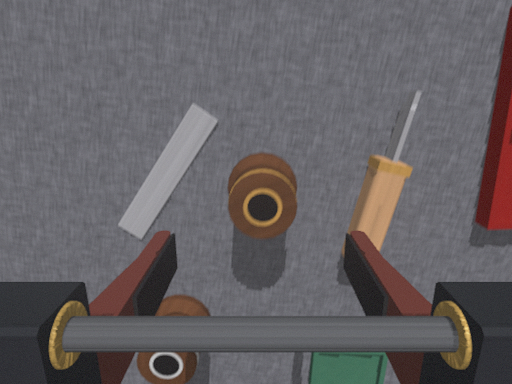

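Brass-ringed candle_a is at (262,207). The ruler at (168,170) and knife at (380,200) are outside the finger reach.

Request:
{"method": "servo_tool", "body": {
  "steps": [
    [[0.0, 0.001, -0.02], [0, 0, 0], 1],
    [[0.0, 0.001, -0.025], [0, 0, 0], 1],
    [[0, 0, -0.02], [0, 0, 0], 1],
    [[0, 0, -0.015], [0, 0, 0], 1],
    [[0, 0, -0.012], [0, 0, 0], 1],
    [[0, 0, -0.007], [0, 0, 0], 1],
    [[0, 0, -0.004], [0, 0, 0], 1],
    [[0, 0, 0], [0, 0, 0], 1]
  ]
}}

```text
t: 11.12
ee_pos: [448.9, -77.1, 24.1]
orientation: [-2.063, -2.368, 0.001]
ft_force: [-0.6, 0.3, -0.0]
width: 87.8
grasp_force: 0.0
```

Request:
{"method": "servo_tool", "body": {
  "steps": [
    [[0, 0, 0], [0, 0, 0], -1],
    [[0, 0, 0], [0, 0, 0], -1],
    [[0, 0, 0], [0, 0, 0], -1],
    [[0, 0, 0], [0, 0, 0], -1],
    [[0, 0, 0], [0, 0, 0], -1],
    [[0, 0, 0], [0, 0, 0], -1],
    [[0, 0, 0], [0, 0, 0], -1],
    [[0, 0, 0], [0, 0, 0], -1]
  ]
}}

```text
t: 11.78
ee_pos: [449.4, -77.3, 24.9]
orientation: [2.064, 2.368, 0.0]
ft_force: [-0.8, 0.3, 5.3]
width: 49.4
grasp_force: 30.0
```

Request:
{"method": "servo_tool", "body": {
  "steps": [
    [[0, 0, 0.025], [0, 0, 0], -1],
    [[0, 0, 0.035], [0, 0, 0], -1],
    [[0, 0, 0.02], [0, 0, 0], -1],
    [[0.03, 0.02, 0], [0, 0, 0], -1],
    [[0.03, 0.02, 0], [0, 0, 0], -1],
    [[0.03, 0.02, 0], [0, 0, 0], -1],
    [[0.03, 0.02, 0], [0, 0, 0], -1],
    [[0.03, 0.02, 0], [0, 0, 0], -1]
  ]
}}

```text
t: 12.45
ee_pos: [600.1, 23.8, 104.5]
orientation: [-2.064, -2.368, 0.001]
ft_force: [1.1, 0.4, -1.1]
width: 49.5
grasp_force: 30.0
```

Request:
{"method": "servo_tool", "body": {
  "steps": [
    [[0.03, 0.013, 0], [0, 0, 0.7], -1],
    [[0.03, 0.013, 0], [0, 0, 0.7], -1],
    [[0.006, 0, -0.01], [0, 0, 0], -1],
    [[0, 0, -0.02], [0, 0, 0], -1],
    [[0, 0, -0.02], [0, 0, 0], -1],
    [[0, 0, -0.015], [0, 0, 0], -1],
    [[0, 0, -0.006], [0, 0, 0], -1],
    [[0, 0, 0], [0, 0, 0], -1]
  ]
}}

```text
t: 13.12
ee_pos: [663.7, 48.4, 31.8]
orientation: [-2.034, -2.391, 0.004]
ft_force: [-1.4, -0.0, -1.5]
width: 49.3
grasp_force: 30.0
```

```bash
python3 pos.py; python3 - <<'E'
from h import *
for n in ('side','scene'):
    im=grab(n);cv2.imwrite(f'pics/{n}3.png',im['color']);P=cloud(im);C=im['color'].astype(int);B,G,R=C[...,0],C[...,1],C[...,2]
    m=(R>90)&(G<50)&(B<50)&(P[...,2]<25)&(P[...,2]>13)&(P[...,0]>580)&(P[...,0]<760)&(abs(P[...,1])<150)
    q=P[m]; print(n,cv2.minAreaRect(q[:,:2].astype(np.float32)),len(q))
E
```

```text
13.12 [663.7  48.4  31.8] close dir 9.2 tilt z [-0.003 -0.    -1.   ] w 49.3 g 30.0 q [ 0.05  0.72  1.62 -0.    0.8  -0.11]
side ((672.4653930664062, 6.334236145019531), (91.84432220458984, 176.34938049316406), 9.432064056396484) 470
scene ((674.7536010742188, 6.105812072753906), (89.6974105834961, 178.89498901367188), 9.219465255737305) 364
```

View pics/side3.png

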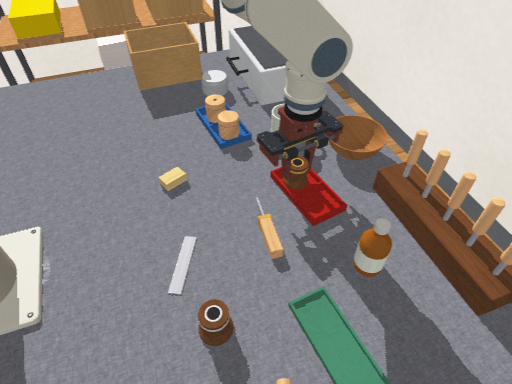

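Both boxes stand in the blue tray at (215,108) and (228,124). Candle_a hangs over the far red bay at (298,172). I release it and go to candle_b.

Request:
{"method": "servo_tool", "body": {
  "steps": [
    [[0.002, 0, -0.001], [0, 0, 0], -1],
    [[0, 0, -0.0005], [0, 0, 0], -1],
    [[0, 0, 0], [0, 0, 0], 1],
    [[0, 0, 0], [0, 0, 0], 1],
    [[0, 0, 0], [0, 0, 0], 1],
    [[0, 0, 0], [0, 0, 0], 1],
    [[0, 0, 0], [0, 0, 0], 1],
    [[0, 0, 0.03], [0, 0, 0], 1]
  ]
}}

```text
t: 13.88
ee_pos: [663.2, 48.5, 57.3]
orientation: [-2.031, -2.388, 0.01]
ft_force: [-1.4, 0.4, -0.2]
width: 85.6
grasp_force: 0.0
```

Request:
{"method": "servo_tool", "body": {
  "steps": [
    [[0, 0, 0.035], [0, 0, 0], 1],
    [[0, 0, 0.035], [0, 0, 0], 1],
    [[-0.028, -0.027, 0], [0, 0, 0], 1],
    [[-0.028, -0.027, 0], [0, 0, 0], 1],
    [[-0.028, -0.027, 0], [0, 0, 0], 1],
    [[-0.028, -0.027, 0], [0, 0, 0], 1],
    [[-0.028, -0.027, 0], [0, 0, 0], 1],
    [[-0.028, -0.027, 0], [0, 0, 0], 1]
  ]
}}

```text
t: 14.55
ee_pos: [497.8, -114.2, 132.4]
orientation: [2.034, 2.393, 0.0]
ft_force: [1.0, -0.3, 0.5]
width: 87.8
grasp_force: 0.0
```

Request:
{"method": "servo_tool", "body": {
  "steps": [
    [[-0.028, -0.028, 0], [0, 0, 0], 1],
    [[-0.028, -0.028, 0], [0, 0, 0], 1],
    [[-0.028, -0.028, 0], [0, 0, 0], 1],
    [[-0.026, -0.028, 0], [0, 0, 0], 1],
    [[0, 0, 0], [0, 0, 0], 1],
    [[0, 0, 0], [0, 0, 0], 1],
    [[0, 0, 0], [0, 0, 0], 1],
    [[0, 0, 0], [0, 0, 0], 1]
  ]
}}

```text
t: 15.22
ee_pos: [390.1, -224.8, 132.3]
orientation: [2.034, 2.394, 0.0]
ft_force: [0.7, 0.3, -0.1]
width: 87.8
grasp_force: 0.0
```

```bash
python3 pos.py; python3 tops.py
```

```text
15.22 [ 390.1 -224.8  132.3] close dir 9.3 tilt z [ 0.001 -0.    -1.   ] w 87.8 g 0.0 q [-0.55  0.31  2.07  0.    0.76 -0.71]
((386.97308349609375, -225.93722534179688), 25.231266021728516) 59.3 [257. 205.]
```

Request:
{"method": "servo_tool", "body": {
  "steps": [
    [[-0.0025, -0.001, -0.02], [0, 0, 0], 1],
    [[0.0, 0, -0.025], [0, 0, 0], 1],
    [[0, 0, -0.025], [0, 0, 0], 1],
    [[0, 0, -0.015], [0, 0, 0], 1],
    [[0, 0, -0.012], [0, 0, 0], 1],
    [[0, 0, -0.007], [0, 0, 0], 1],
    [[0, 0, -0.0035], [0, 0, 0], 1],
    [[0, 0, 0], [0, 0, 0], 1]
  ]
}}

```text
t: 15.93
ee_pos: [387.0, -225.6, 24.2]
orientation: [-2.033, -2.394, 0.0]
ft_force: [-0.5, -0.2, 0.2]
width: 87.9
grasp_force: 0.0
```

Request:
{"method": "servo_tool", "body": {
  "steps": [
    [[0, 0, 0], [0, 0, 0], -1],
    [[0, 0, 0], [0, 0, 0], -1],
    [[0, 0, 0], [0, 0, 0], -1],
    [[0, 0, 0], [0, 0, 0], -1],
    [[0, 0, 0], [0, 0, 0], -1],
    [[0, 0, 0], [0, 0, 0], -1],
    [[0, 0, 0], [0, 0, 0], -1],
    [[0, 0, 0], [0, 0, 0], -1]
  ]
}}

```text
t: 16.6
ee_pos: [387.0, -226.5, 25.0]
orientation: [2.035, 2.393, 0.0]
ft_force: [0.5, -0.1, 5.4]
width: 49.1
grasp_force: 30.0
```

Request:
{"method": "servo_tool", "body": {
  "steps": [
    [[0, 0, 0.025], [0, 0, 0], -1],
    [[0, 0, 0.035], [0, 0, 0], -1],
    [[0, 0, 0.02], [0, 0, 0], -1],
    [[0.029, 0.019, 0], [0, 0, 0], -1],
    [[0.029, 0.019, 0], [0, 0, 0], -1],
    [[0.029, 0.019, 0], [0, 0, 0], -1],
    [[0.029, 0.019, 0], [0, 0, 0], -1],
    [[0.029, 0.019, 0], [0, 0, 0], -1]
  ]
}}

```text
t: 17.27
ee_pos: [532.6, -130.1, 104.6]
orientation: [-2.035, -2.393, 0.0]
ft_force: [0.2, -0.8, -1.6]
width: 48.9
grasp_force: 30.0
```

Request:
{"method": "servo_tool", "body": {
  "steps": [
    [[0.03, 0.019, 0], [0, 0, 0], -1],
    [[0.03, 0.019, 0], [0, 0, 0], -1],
    [[0.03, 0.019, 0], [0, 0, 0], -1],
    [[0.03, 0.019, 0], [0, 0, 0], -1],
    [[0.029, 0.019, 0], [0, 0, 0], -1],
    [[0, 0, -0.015], [0, 0, 0], -1],
    [[0, 0, -0.02], [0, 0, 0], -1],
    [[0, 0, -0.01], [0, 0, 0], -1]
  ]
}}

```text
t: 17.93
ee_pos: [679.2, -35.8, 56.9]
orientation: [-2.032, -2.392, 0.003]
ft_force: [-0.7, -0.1, -1.2]
width: 48.8
grasp_force: 30.0
```

Request:
{"method": "servo_tool", "body": {
  "steps": [
    [[0, 0, 0], [0, 0, 0], -1],
    [[0, 0, 0], [0, 0, 0], -1],
    [[0, 0, -0.01], [0, 0, 0], -1],
    [[0, 0, -0.01], [0, 0, 0], -1],
    [[0, 0, -0.005], [0, 0, 0], -1],
    [[0, 0, -0.003], [0, 0, 0], -1],
    [[0, 0, 0], [0, 0, 0], -1],
    [[0, 0, 0], [0, 0, 0], -1]
  ]
}}

```text
t: 18.6
ee_pos: [680.7, -36.3, 31.6]
orientation: [-2.035, -2.393, 0.0]
ft_force: [-0.8, 0.3, -0.2]
width: 49.4
grasp_force: 30.0
```

Request:
{"method": "servo_tool", "body": {
  "steps": [
    [[0, 0, -0.001], [0, 0, 0], -1],
    [[0, 0, -0.0005], [0, 0, 0], -1],
    [[0, 0, 0], [0, 0, 0], 1],
    [[0, 0, 0], [0, 0, 0], 1],
    [[0, 0, 0], [0, 0, 0], 1],
    [[0, 0, 0], [0, 0, 0], 1],
    [[0, 0, 0], [0, 0, 0], 1],
    [[0, 0, 0.03], [0, 0, 0], 1]
  ]
}}

```text
t: 19.27
ee_pos: [676.6, -36.0, 55.1]
orientation: [-2.03, -2.387, 0.009]
ft_force: [-0.6, 0.5, -0.4]
width: 85.5
grasp_force: 0.0
```

Request:
{"method": "servo_tool", "body": {
  "steps": [
    [[0, 0, 0.035], [0, 0, 0], 1],
    [[0, 0, 0.035], [0, 0, 0], 1],
    [[-0.034, -0.01, 0], [0, 0, -3.5], 1],
    [[-0.034, -0.01, 0], [0, 0, -3.5], 1],
    [[-0.034, -0.01, 0], [0, 0, -3.5], 1],
    [[-0.034, -0.01, 0], [0, 0, -3.5], 1],
    [[0, 0, 0], [0, 0, 0], 1],
    [[0, 0, 0], [0, 0, 0], 1]
  ]
}}

```text
t: 19.93
ee_pos: [543.3, -76.7, 130.5]
orientation: [-2.312, -2.126, 0.0]
ft_force: [1.5, -0.4, 0.7]
width: 87.8
grasp_force: 0.0
```

```bash
python3 pos.py; python3 - <<'E'
from h import *
im=grab('wrist'); cv2.imwrite('pics/w5.png',im['color']); P=cloud(im); Z=P[...,2]; C=im['color'].astype(int)
m=(Z>15)&(Z<32)&(P[...,0]<600)&(C[...,2]>C[...,0]+40)
l,s=cv2.connectedComponentsWithStats(m.astype(np.uint8))[1:3]; k=1+s[1:,4].argmax(); q=P[l==k]; print(s[k],q[:,2].max())
print(cv2.minAreaRect(q[q[:,2]>20][:,:2].astype(np.float32)))
for n in ('side','scene'):
    im=grab(n);cv2.imwrite(f'pics/{n}5.png',im['color']);P=cloud(im);C=im['color'].astype(int);B,G,R=C[...,0],C[...,1],C[...,2]
    m=(G>60)&(R<70)&(G-B>15)&(P[...,2]<20)&(P[...,2]>-2)&(P[...,0]>480)&(P[...,0]<680)&(P[...,1]<-180)
    q=P[m]; print(n,'green',cv2.minAreaRect(q[:,:2].astype(np.float32)),len(q))
E
```

```text
19.93 [543.3 -76.7 130.5] close dir -4.8 tilt z [-0.  0. -1.] w 87.8 g 0.0 q [-0.16  0.44  1.86  0.    0.84 -0.08]
[ 248  144   33  110 3293] 30.09729397459148
((544.7769775390625, -84.05733489990234), (94.53067016601562, 25.433000564575195), 85.14729309082031)
side green ((568.7503662109375, -322.326416015625), (79.54486083984375, 181.75189208984375), 5.710484504699707) 1565
scene green ((568.2792358398438, -323.185302734375), (76.0677719116211, 192.0972442626953), 5.4518656730651855) 1482
```

View pics/w5.png

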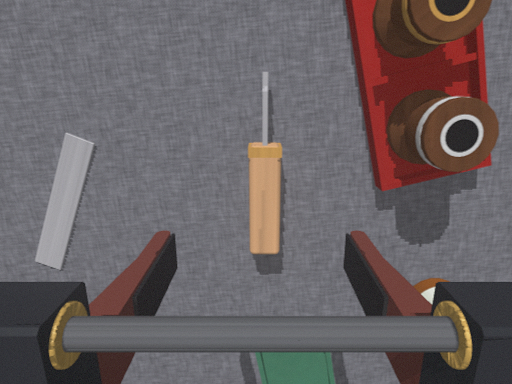

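The knife lies at (264,195), aligned with the fingers, with the blade pointing up toward +y. Both candles stand in the red tray at (450,10) and (460,135). I grip the knife at its balance point.

Request:
{"method": "servo_tool", "body": {
  "steps": [
    [[0.0025, 0.0045, -0.02], [0, 0, 0], 1],
    [[0.0, 0, -0.03], [0, 0, 0], 1],
    [[0, 0, -0.025], [0, 0, 0], 1],
    [[0, 0, -0.02], [0, 0, 0], 1],
    [[0, 0, -0.014], [0, 0, 0], 1],
    [[0, 0, -0.008], [0, 0, 0], 1],
    [[0, 0, -0.004], [0, 0, 0], 1],
    [[0, 0, 0], [0, 0, 0], 1]
  ]
}}

```text
t: 20.75
ee_pos: [547.6, -71.6, 8.5]
orientation: [-2.311, -2.128, 0.001]
ft_force: [-0.8, 0.8, -0.5]
width: 87.6
grasp_force: 0.0
```

Request:
{"method": "servo_tool", "body": {
  "steps": [
    [[0, 0, 0], [0, 0, 0], -1],
    [[0, 0, 0], [0, 0, 0], -1],
    [[0, 0, 0], [0, 0, 0], -1],
    [[0, 0, 0], [0, 0, 0], -1],
    [[0, 0, 0], [0, 0, 0], -1],
    [[0, 0, 0], [0, 0, 0], -1],
    [[0, 0, 0], [0, 0, 0], -1],
    [[0, 0, 0], [0, 0, 0], -1]
  ]
}}

```text
t: 21.42
ee_pos: [547.2, -71.8, 9.3]
orientation: [2.312, 2.127, 0.0]
ft_force: [-0.9, -0.4, 0.2]
width: 38.2
grasp_force: 0.0
```

Request:
{"method": "servo_tool", "body": {
  "steps": [
    [[0, 0, 0], [0, 0, 0], -1],
    [[0, 0, 0.01], [0, 0, 0], -1],
    [[0, 0, 0.02], [0, 0, 0], -1],
    [[0, 0, 0.025], [0, 0, 0], -1],
    [[0, 0, 0.025], [0, 0, 0], -1],
    [[0, 0, 0], [0, 0, 0], -1],
    [[0, 0, 0], [0, 0, 0], -1],
    [[0, 0, 0], [0, 0, 0], -1]
  ]
}}

```text
t: 22.08
ee_pos: [546.8, -71.7, 89.1]
orientation: [-2.312, -2.127, 0.0]
ft_force: [-0.5, 1.1, -0.8]
width: 25.8
grasp_force: 29.9
```

The fingers were still closing as I lifted, so I check how the knife is held.

```bash
python3 pos.py; python3 - <<'E'
from h import *
for n in ('side','scene'):
    im=grab(n);P=cloud(im);C=im['color'].astype(int);B,G,R=C[...,0],C[...,1],C[...,2]
    m=(abs(P[...,0]-546)<30)&(P[...,1]<-10)&(P[...,1]>-140)&(P[...,2]>40)&(P[...,2]<115)&(R>B+50)&(G>90)
    q=P[m]
    for a in range(-140,10,20):
        s=q[(q[:,1]>=a)&(q[:,1]<a+20)]
        if len(s)>5: print(n,a,len(s),np.percentile(s,[5,50,95],axis=0).round(0).tolist())
im=grab('side'); cv2.imwrite('pics/s6.png',cv2.resize(im['color'][170:290,200:360],(640,480)))
E
```

```text
22.08 [546.8 -71.7  89.1] close dir -4.8 tilt z [-0.  0. -1.] w 25.8 g 29.9 q [-0.15  0.51  1.87  0.    0.76 -0.07]
side -140 186 [[528.0, -135.0, 80.0], [539.0, -132.0, 96.0], [551.0, -122.0, 100.0]]
side -120 132 [[529.0, -119.0, 92.0], [540.0, -110.0, 99.0], [553.0, -101.0, 100.0]]
side -100 127 [[531.0, -99.0, 89.0], [542.0, -90.0, 99.0], [555.0, -81.0, 101.0]]
side -80 93 [[536.0, -79.0, 97.0], [547.0, -72.0, 99.0], [558.0, -61.0, 101.0]]
side -60 62 [[543.0, -59.0, 98.0], [552.0, -51.0, 99.0], [560.0, -42.0, 101.0]]
scene -140 119 [[532.0, -134.0, 80.0], [546.0, -131.0, 93.0], [554.0, -122.0, 101.0]]
scene -120 92 [[535.0, -119.0, 83.0], [552.0, -110.0, 99.0], [556.0, -101.0, 102.0]]
scene -100 88 [[534.0, -99.0, 82.0], [554.0, -90.0, 99.0], [558.0, -81.0, 102.0]]
scene -80 35 [[533.0, -79.0, 97.0], [542.0, -73.0, 100.0], [553.0, -63.0, 102.0]]
scene -60 28 [[537.0, -59.0, 80.0], [560.0, -48.0, 97.0], [563.0, -42.0, 102.0]]
```

View pics/s6.png

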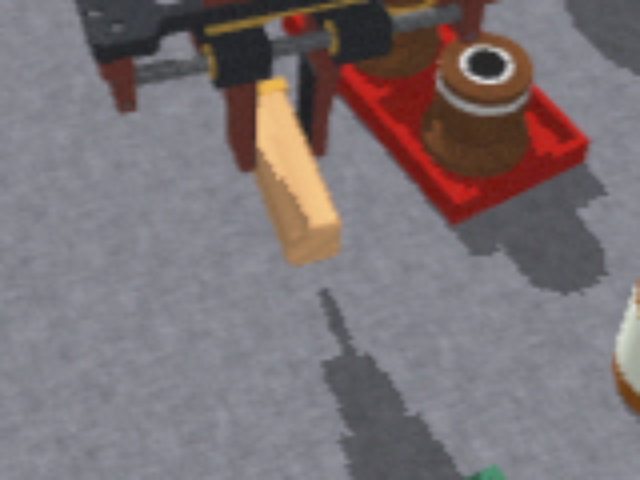

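The knife is held level, with its underside about 15 mm below the TCP. I carry it to the green tray and turn it by +10.4°.

Request:
{"method": "servo_tool", "body": {
  "steps": [
    [[0.003, -0.0334, 0.003], [0, 0, 1.3], -1],
    [[0.003, -0.0334, 0.003], [0, 0, 1.3], -1],
    [[0.003, -0.0334, 0], [0, 0, 1.3], -1],
    [[0.003, -0.0334, 0], [0, 0, 1.3], -1],
    [[0.003, -0.0334, 0], [0, 0, 1.3], -1],
    [[0.003, -0.0334, 0], [0, 0, 1.3], -1],
    [[0.003, -0.0334, 0], [0, 0, 1.3], -1],
    [[0.002, -0.033, 0], [0, 0, 1.3], -1]
  ]
}}

```text
t: 22.9
ee_pos: [569.5, -340.0, 93.7]
orientation: [-2.107, -2.328, 0.001]
ft_force: [1.2, -0.7, 0.1]
width: 25.5
grasp_force: 29.9
```

Request:
{"method": "servo_tool", "body": {
  "steps": [
    [[0, 0, 0], [0, 0, 0], -1],
    [[0, 0, -0.01], [0, 0, 0], -1],
    [[0, 0, -0.02], [0, 0, 0], -1],
    [[0, 0, -0.02], [0, 0, 0], -1],
    [[0, 0, -0.01], [0, 0, 0], -1],
    [[0, 0, -0.005], [0, 0, 0], -1],
    [[0, 0, 0], [0, 0, 0], -1],
    [[0, 0, 0], [0, 0, 0], -1]
  ]
}}

```text
t: 23.57
ee_pos: [570.4, -338.0, 30.1]
orientation: [-2.108, -2.328, 0.0]
ft_force: [0.6, -0.0, 0.4]
width: 25.8
grasp_force: 29.9
```

```bash
python3 pos.py; python3 - <<'E'
from h import *
im=grab('scene'); cv2.imwrite('pics/s7.png',cv2.resize(im['color'][210:340,110:290],(720,520)))
E
```

```text
23.57 [ 570.4 -338.    30.1] close dir 5.7 tilt z [-0.  0. -1.] w 25.8 g 29.9 q [-0.55  0.72  1.63  0.    0.79 -0.65]
```

View pics/s7.png

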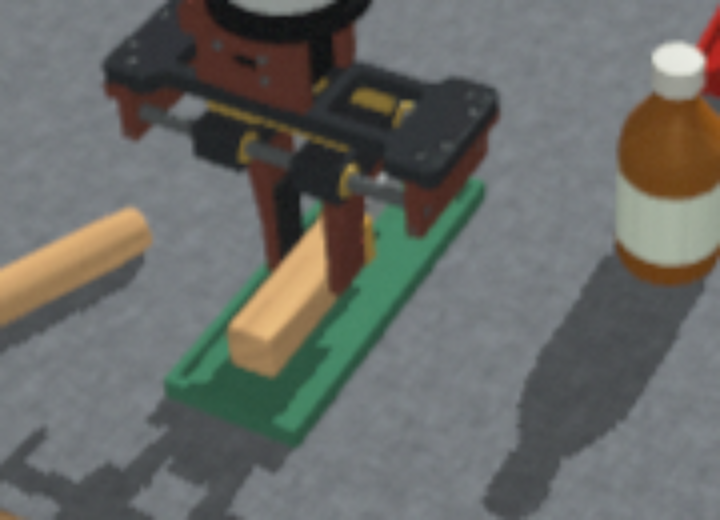

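The knife sits lengthwise over the tray, centred across it. I lower, release and retreat upward.

Request:
{"method": "servo_tool", "body": {
  "steps": [
    [[0, 0, -0.004], [0, 0, 0], -1],
    [[0, 0, -0.003], [0, 0, 0], -1],
    [[0, 0, -0.0015], [0, 0, 0], -1],
    [[0, 0, -0.001], [0, 0, 0], -1],
    [[0, 0, 0], [0, 0, 0], -1],
    [[0, 0, 0], [0, 0, 0], -1],
    [[0, 0, 0], [0, 0, 0], -1],
    [[0, 0, 0], [0, 0, 0], -1]
  ]
}}

```text
t: 24.28
ee_pos: [570.3, -338.7, 20.8]
orientation: [2.109, 2.328, 0.0]
ft_force: [-0.1, 0.5, -1.8]
width: 26.0
grasp_force: 29.9
```

Request:
{"method": "servo_tool", "body": {
  "steps": [
    [[0, 0, 0], [0, 0, 0], 0.4],
    [[0, 0, 0], [0, 0, 0], 0.4],
    [[0, 0, 0], [0, 0, 0], 0.4],
    [[0, 0, 0], [0, 0, 0], 0.4],
    [[0, 0, 0], [0, 0, 0], 0.4],
    [[0, 0, 0], [0, 0, 0], 0.4],
    [[0, 0, 0], [0, 0, 0], 0.4],
    [[0, 0, 0], [0, 0, 0], 0.4]
  ]
}}

```text
t: 24.95
ee_pos: [570.2, -338.6, 20.7]
orientation: [2.109, 2.328, -0.0]
ft_force: [-0.3, -0.4, -0.2]
width: 61.0
grasp_force: 0.0
```

Request:
{"method": "servo_tool", "body": {
  "steps": [
    [[0, 0, 0.02], [0, 0, 0], 0.4],
    [[0, 0, 0.03], [0, 0, 0], 0.4],
    [[0, 0, 0.03], [0, 0, 0], 0.4],
    [[0, 0, 0.03], [0, 0, 0], 0.4],
    [[0, 0, 0.03], [0, 0, 0], 0.4],
    [[-0.03, 0, 0.02], [0, 0, 0], 0.4],
    [[-0.03, 0, 0.01], [0, 0, 0], 0.4],
    [[0, 0, 0], [0, 0, 0], 0.4]
  ]
}}

```text
t: 25.62
ee_pos: [507.2, -338.8, 193.2]
orientation: [2.11, 2.326, -0.001]
ft_force: [0.5, 0.1, 0.3]
width: 61.5
grasp_force: 0.0
```

```bash
python3 pos.py; python3 - <<'E'
from h import *
im=grab('side'); P=cloud(im); C=im['color'].astype(int); m=(P[...,0]>500)&(P[...,0]<640)&(P[...,1]<-220)&(P[...,1]>-430)&(P[...,2]>22)&(P[...,2]<45)&(C[...,2]>C[...,0]+40)
if m.sum()>10: q=P[m]; print(cv2.minAreaRect(q[:,:2].astype(np.float32)),np.median(q[:,2]))
im2=grab('scene'); cv2.imwrite('pics/e.png',im2['color'])
P=cloud(im2); C=im2['color'].astype(int); m=(P[...,0]>500)&(P[...,0]<640)&(P[...,1]<-220)&(P[...,1]>-430)&(P[...,2]>25)&(P[...,2]<45)&(C[...,2]>C[...,0]+40); q=P[m]; print(cv2.minAreaRect(q[:,:2].astype(np.float32)),np.median(q[:,2]))
for n,i in (('side',im),('scene',im2)):
    P=cloud(i);Z=P[...,2]; m=((Z>59)&(Z<67.5)&(P[...,0]>450)&(P[...,0]<720)); a,l,s,c=cv2.connectedComponentsWithStats(m.astype(np.uint8))
    for k in range(1,a):
        if s[k,4]>60: q=P[l==k]; print(n,cv2.minEnclosingCircle(q[:,:2].astype(np.float32)),np.median(q[:,2]).round(1))
E
```

```text
25.62 [ 507.2 -338.8  193.2] close dir 5.6 tilt z [ 0.    -0.001 -1.   ] w 61.5 g 0.0 q [-0.61  0.43  1.69 -0.    1.02 -0.71]
((570.4854125976562, -352.579345703125), (27.4770565032959, 96.66999816894531), 5.4728193283081055) 29.652277573424442
((571.5277099609375, -350.97216796875), (27.221677780151367, 102.78709411621094), 4.996703624725342) 30.836031512377588
scene ((514.9993896484375, 658.5970458984375), 103.17542266845703) 63.2
scene ((560.4834594726562, 353.09332275390625), 29.612300872802734) 63.2
scene ((573.1458129882812, 269.4015197753906), 27.263484954833984) 63.2
scene ((668.144775390625, 45.820552825927734), 27.37346839904785) 63.2
scene ((681.3386840820312, -37.67894744873047), 26.096435546875) 63.2
scene ((697.714111328125, -224.91531372070312), 22.134662628173828) 63.3
scene ((576.1171875, -609.2613525390625), 63.768306732177734) 63.5
scene ((518.8526000976562, -648.06787109375), 16.342464447021484) 63.7
```

View pics/e.png

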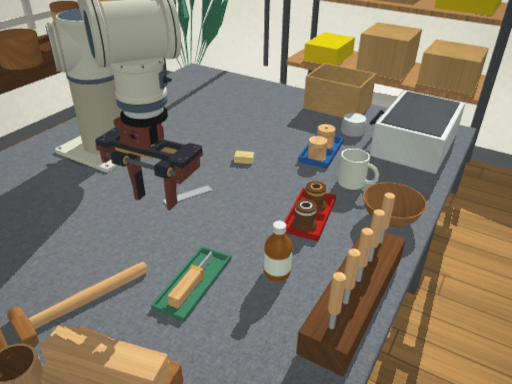

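All five objects are in their bays: boxes at (326,133) and (317,148), candles at (315,190) and (305,212), and the knife in the green tray at (190,280). Measured positions are within a few mm of target, and the mug and bottle stand where they were.

```bash
python3 -c "
from workcell import close_job; print(close_job())"
```

```text
the job is handed in; nothing more can be done
None
```

I handed the job in after about 26 s of robot time; the last measurements put both boxes, both candle holders and the knife within a few mm of their targets, and the mug and bottle were never touched, but no verdict came back.

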